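# Unpin a finished link from its weld jig

### The arm

A 6-joint arm with a two-finger parallel gripper is mounted at the origin on the work surface. World frame = base frame: x ahead of the robot, y to its left, z up, the work surface at z = 0. Lengths are in m, angles in rad, forces in N, time in s.
With the tool pointing down it reaches from about 0.25 to 0.725 m from the base axis. Payload 4 kg.
Tool frame: the origin (TCP) lies midway between the tips of the shut fingers; the grasp point (between the pads) lies 19 mm behind it; z points along the fingers, y is the line along which they close (so a half turn about z gives the same grasp; the last joint's range is limited). The gripper opens to 85 mm and grips with 20 to 120 N. Pads are 22 mm wide; open, the fingers measure 114 mm over their backs; the gripper's body (76 mm by 85 mm) begins 54 mm behind the grasp point. The pads swing forward as they close: fully open they stand 13 mm farther back than shut.
Start: joints at [1.266, 0.241, 0.005, 1.335, 0, 1.571], TCP at [0.15, 0.477, 0.231] pointing down, gripper open.
Joint ranges: [-2.72, 2.72], [-1.05, 1.87], [-1.09, 1.28], [-1.99, 2.15], [-1.42, 1.44], [-3.14, 3.14]. Speed limits (rad/s): [2.79, 2.79, 3.14, 3.14, 3.14, 3.14].

### API

Orientations are given as a unit quaternion [x, y, z, w].
In Python, from workcell import monitor, vision, job gives the robot as it stands.
- The arm moves only by the tool move_arm, never from a script. Its argument "moves" is a list that holds one entry, the list of rows, each a list of 5 numbers: the shift along the world's x, y, z in m, then the turn about the world's z in degrees, then the opening in per cent of the stroke, from 0 (shut) to 100 (fully open). In form: [[[x, y, z, turn, gripper], ...]]. A call has 1 to 5 rows; each row is the pose to reach, as a shift and turn from the pose commanded when the call began; what a row does not reach only later rows make up. A row lasts 1/8 s, in which the tool goes at most 62.5 mm and 10.7 degrees, less where a joint would pass 70% of its speed; a pose out of reach is approached as far as the arm can. A call with a gripper value outside its range is refused whole. The fingers move at their own pace and stop on an object; the grip force is fixed at half the most. Time passes only in rows, so rows that repeat a pose let the fingers close. It gives the time, the measured TCP pose, the force, the opening and the grip force at its end, in the units of the state.
- monitor.get_obs(): the state, without advancing time (a new reading comes with each control period).
- vision.camera(name): name is "scene" or "top" or "wrist"; returns a dict with "color" (384x512x3 uint8, red, green, blue), "camera_matrix" (3x3 intrinsics, pixels), "eye" and "attitude" of the camera in the world; the wrist camera has in their place "hand_eye" (4x4, takes a point from camera to tool coordinates, whose origin is the TCP and whose axes are the flange's). Camera axes: x right, y up, looking along -z (the intrinsics and any distortion apply to the point x, -y, -z); pixel columns grow to the right and rows downward; lengths in m; the calibration is good to about 2 mm. The wrist camera is an equidistant fisheye: a pixel r from the principal point sees the ray r / f radians off the axis. A picture is of the moment at which its call begins: read the wrist's pose just before it. There is no depth.
- job.job_done(): hands the job in; it is judged then, once.
The state is a dict: "clock": time; "joint_pos": joint angles; "joint_vel": joint speeds; "tau": joint torques, N m; "eef_pos": TCP position; "tool_rot": TCP orientation; "ft_force": force on the tool from outside, world axes, zero at the start; "ft_torque": the same for the moment, N m; "grip_width": finger opening in m; "grasp_force": force on a finger pad.
Only numpy, scipy, OpenCV 4.12 (cv2) and the standard library are available. Lean on these libraries where they do the work, as an engineer would, in place of code of your own. Each camera call takes 0.05 s, during which the arm holds its last target. There are 200 camera calls.

### The job

The link in the weld jig is finished and its toggle clamp is already open. Pull the spring clip straight up out of the nose of the jig's locking pin and put it in the metal parts tray, then draw the locking pin all the way back by its knob, lift the link out of the jig and lay it gently flat on the plywood board, without dropping it. Leave the pin drawn back, and do not disturb the hammer, the flange plate or the grinder.

Things in the scene. Friction and masses are not known exactly. Their poses are not given: they have to be found in the camera images.
- jig: weld jig: a 150 x 225 mm steel plate, 12 mm thick, fixed to the bench, yaw within 0.4 rad; it holds the link level, 64 mm up. Origin on the bench, below the middle of the link. x runs along the locking pin, from its knob to its nose with the clip; y along the link, from the pinned eye (y = -65 mm) to the open saddle (y = 65 mm); z up.
- pin_bore (a point): fixed point of the jig, on the locking pin's axis, centred between the two lugs, 64 mm above the bench; axes as the jig. The lugs are 7 mm thick, 42 mm wide, round-topped, at x = -24..-17 and 17..24 mm from here, up to 21 mm above the pin's axis. A boss on the far lug ends at x = 33 mm, a 30 mm diameter guide bushing on the near one at x = -50 mm.
- saddle (a point): fixed point of the jig: where the other eye's centre rests, 64 mm above the bench, in an open-topped V between 7 mm cheeks (x = -24..-17 and 17..24 mm from here) that end 12 mm below this point. A toggle clamp, thrown open, stands 43 mm beyond it in +y, up to 27 mm above this point: no need to touch it.
- knob (a point): centre of the locking pin's black knob, a drum 32 mm in diameter and 22 mm long with its axis level along the pin (jig x), 64 mm above the bench; it moves with the pin. Home it is 73 mm from pin_bore in the jig's -x; between it and the bushing is a neck 18 mm in diameter, 12 mm long.
- pin (a joint): slide of the captive locking pin, a 14 mm steel rod: 0 when home (through both lugs and the link's eye, nose 16 mm past the boss), 0.070 m at its stop when drawn straight along the jig's -x; past 0.064 the nose is clear of the eye. It drags with about 5 N and stays where it is left. The clip in its nose blocks it.
- clip_loop (a point): centre of the loop at the top of the spring clip, an R-shaped clip of bright 4 mm wire, 32 g. The loop is 20 mm across (clip y), 8 mm thick (clip x). In place it is upright, its centre 43 mm above the pin's axis, 37 mm from pin_bore in jig x and 6 mm to +y of the pin's axis, clip axes as the jig's. Pinch it across its 20 mm and pull.
- clip_mid (a point): middle of the same clip, 29 mm below the loop's centre. A straight leg runs along clip z, through a 5.4 mm upright hole in the pin, and ends 69 mm below the loop's centre; a sprung bowed leg grips the pin's +y side. A straight upward pull of about 4 to 12 N snaps it off; the leg is clear of the pin after 35 mm.
- link_mid (a point): centre of the link, halfway up, midway between its eyes: steel tube 25 mm in diameter, 90 mm bare, with an eye at each end (40 mm outside, 30 mm wide, 18 mm bore), 130 mm between eye centres, 0.5 to 0.75 kg. y along the tube, x along the bores. In the jig it has 2 mm of play each side between the lugs; lying flat its centre is 20 mm above what it lies on.
- link_eye_a (a point): centre of the link's eye at its -y end (the pinned one).
- link_eye_b (a point): centre of the link's eye at its +y end (in the saddle).
- tray: open rectangular sheet-metal parts tray, held to the bench by magnets (does not move); 240 mm along its x, 140 mm along its y, 25 mm high, 3 mm walls and floor; origin at the centre of its underside.
- board: plywood board fixed to the bench, 260 mm along its x, 150 mm along its y, 12 mm thick; origin at the centre of its underside.
- grinder: black right-angle air die grinder lying on the bench, 220 mm long, 50 mm high: leave it alone.
- flange: steel flange plate 110 x 75 x 10 mm with three holes, lying on the bench: leave it alone.
- hammer: hammer, 260 mm long, lying on the bench: leave it alone.
Mind the look-alikes: they are no part of the job. Leave any orange or pink look-alike of the part that bears link_mid alone.

How it is judged:
By the outcome, as a careful person would: the job done as asked, in the order asked, and still so for the second after the job is handed in, with the robot touching nothing.
It also fails if it takes over 62 s, if anything falls off the work surface, if the arm or the gripper's body presses on something with over 40 N, if the wrist force passes 120 N, or if a joint passes its speed limit or range.

## Working session

There is one attempt and no reset: what is moved stays moved. The work goes in short steps, Python scripts to look and compute and a tool call to move; the robot and the scene stay as the last step left them, time stands still between calls to the robot, and variables do not carry over. Pictures are saved under pics/ and viewed, at most 10 in all, crops included, and the job is handed in when it is done.

Besides the shell and the picture viewer there is one more tool, called as name(argument=value, ...) on one line, values as JSON. move_arm: Moves the arm, as the interface text tells. Its arguments: {"type":"object","properties":{"moves":{"type":"array","items":{"type":"array","items":{"type":"array","items":{"type":"number"}}}}},"required":["moves"]}

```bash
mkdir -p pics; ls; cat > h.py <<'E'
import numpy as np, cv2, json
from scipy.spatial.transform import Rotation as R
from workcell import monitor, vision, job
def snap(n,f):
    o=monitor.get_obs(); c=vision.camera(n); cv2.imwrite(f'pics/{f}.png',c['color'][:,:,::-1])
    d={k:np.asarray(v).tolist() for k,v in c.items() if k!='color'}; d['p']=list(o['eef_pos']); d['q']=list(o['tool_rot'])
    json.dump(d,open(f'pics/{f}.json','w')); return c,o
E
python3 - <<'E'
from h import *
for n in('top','scene'):
    c,o=snap(n,n+'0'); print({k:v for k,v in c.items() if k!='color'})
print(o)
a=cv2.imread('pics/top0.png')
E
```

```text
pics
{'camera_matrix': array([[420.39661649,   0.        , 249.49099682],
       [  0.        , 420.39661649, 189.46371147],
       [  0.        ,   0.        ,   1.        ]]), 'eye': array([ 0.47830201, -0.0416427 ,  1.33945591]), 'attitude': array([ 0.03340914, -0.03519874, -0.69916538,  0.71331105])}
{'camera_matrix': array([[441.61960313,   0.        , 265.11141878],
       [  0.        , 441.61960313, 194.60340471],
       [  0.        ,   0.        ,   1.        ]]), 'eye': array([ 1.3637456 , -0.7336709 ,  0.72019835]), 'attitude': array([0.44384605, 0.18719153, 0.36492366, 0.79673756])}
{'clock': 0.05, 'joint_pos': array([ 1.26601949e+00,  2.41360139e-01,  3.73406443e-03,  1.33522028e+00,
       -6.91766413e-06,  1.57085061e+00]), 'joint_vel': array([-0.00106049,  0.00037282,  0.00131388, -0.00087694, -0.00147711,
        0.00176292]), 'tau': array([ 1.06228814e-03, -3.73493278e+01,  2.53291976e+01,  1.09950514e-02,
        5.80021833e-05,  5.28432381e-06]), 'eef_pos': array([0.14985152, 0.47635033, 0.23044312]), 'tool_rot': array([ 1.51826048e-01,  9.88406698e-01, -1.01366304e-03, -1.52149906e-04]), 'ft_force': array([ 0.76445881,  0.51982453, -0.321766  ]), 'ft_torque': array([-0.00515309, -0.01698782,  0.01396599]), 'grasp_force': 0.0, 'grip_width': 0.08561505330528844}
```

View pics/top0.png

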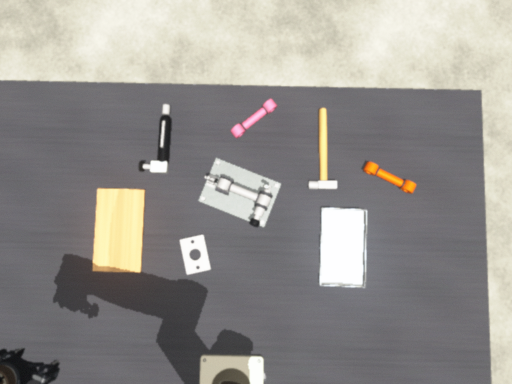

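View pics/scene0.png

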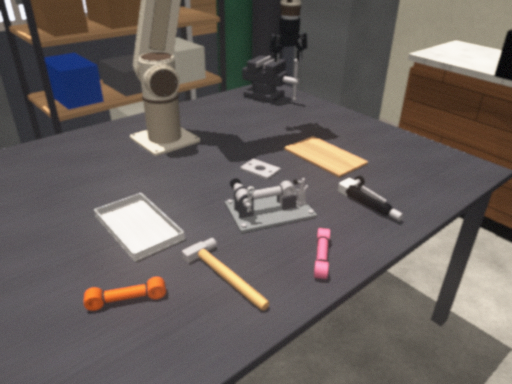

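The top view shows the jig at about (241,192), with the black knob at (255,222), the clip near (270,185), the saddle to the left at (213,185), the tray at (343,247) and the board at (119,230). There are three link-shaped parts: pink (254,118), orange (390,178) and the steel one in the jig (240,190). The steel one is meant, because it sits in the jig. I'll confirm that in an enlarged crop.

```bash
cat >> h.py <<'E'
def load(f): return json.load(open(f'pics/{f}.json'))
def proj(d,P):
    P=np.atleast_2d(P); c=R.from_quat(d['attitude']).inv().apply(P-np.array(d['eye'])); K=np.array(d['camera_matrix'])
    return np.c_[K[0,0]*c[:,0]/-c[:,2]+K[0,2], K[1,1]*-c[:,1]/-c[:,2]+K[1,2]]
def back(d,uv,z):
    uv=np.atleast_2d(uv).astype(float);K=np.array(d['camera_matrix']); r=np.c_[(uv-K[:2,2])/K[0,0]*[1,-1],-np.ones(len(uv))]
    r=R.from_quat(d['attitude']).apply(r); e=np.array(d['eye']); return e+r*((z-e[2])/r[:,2])[:,None]
E
python3 - <<'E'
from h import *
d=load('top0')
print('plate corners',back(d,[[217,158],[281,184],[263,227],[199,200]],.012))
print('knob',back(d,[255,222],.064),'tray c',back(d,[[321,207],[367,209],[365,287],[319,286]],.025))
print('board',back(d,[[97,188],[145,189],[142,272],[93,271]],.012))
a=cv2.imread('pics/top0.png')[150:235,190:290]; b=cv2.imread('pics/scene0.png')[170:235,215:325]
cv2.imwrite('pics/c1.png',np.hstack([cv2.resize(a,(400,340),interpolation=3),cv2.resize(b,(400,340),interpolation=3)]))
E
```

```text
plate corners [[ 0.70646872  0.06207351  0.012     ]
 [ 0.62704573 -0.14347108  0.012     ]
 [ 0.48983432 -0.08856077  0.012     ]
 [ 0.57087542  0.11531288  0.012     ]]
knob [[ 0.50396787 -0.06226736  0.064     ]] tray c [[ 0.5556913  -0.26862087  0.025     ]
 [ 0.55231462 -0.41269887  0.025     ]
 [ 0.3122079  -0.40480617  0.025     ]
 [ 0.31248379 -0.26328875  0.025     ]]
board [[0.60248216 0.43961338 0.012     ]
 [0.60237031 0.28749542 0.012     ]
 [0.3429534  0.2854253  0.012     ]
 [0.34304566 0.43777953 0.012     ]]
```

View pics/c1.png

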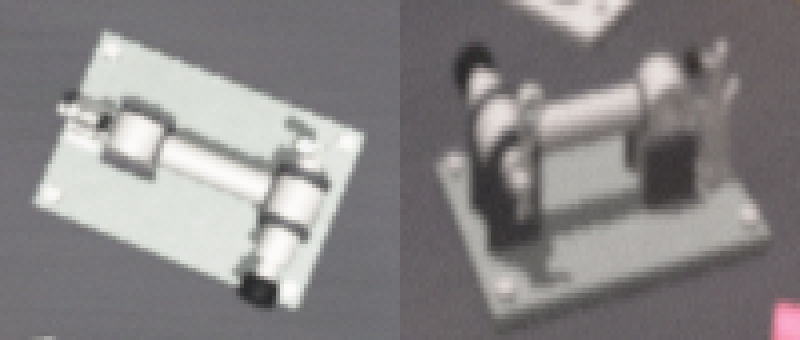

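The crop confirms the steel link in the jig, with the knob bottom right and the clip upright at the nose. The yaw is about -0.374 rad from all four plate edges, and the plate, tray and board sizes match those given. I'm moving above the clip.

move_arm(moves=[[[0.036, -0.044, 0, -4, 100], [0.072, -0.088, 0, -4, 100], [0.108, -0.132, 0, -4, 100], [0.144, -0.176, 0, -4, 100], [0.18, -0.22, 0, -4, 100]]])

```text
clock: 0.72
eef_pos: [0.3307, 0.2553, 0.2311]
tool_rot: [0.186, 0.983, -0.0, -0.0]
ft_force: [1.0, -0.1, 0.3]
grip_width: 0.085
grasp_force: 0.0
```

move_arm(moves=[[[0.036, -0.044, 0, 0, 100], [0.072, -0.088, 0, 0, 100], [0.108, -0.132, 0, 0, 100], [0.144, -0.176, 0, 0, 100], [0.18, -0.22, 0, 0, 100]]])

```text
clock: 1.35
eef_pos: [0.5108, 0.0353, 0.2309]
tool_rot: [0.186, 0.982, 0.0, -0.0]
ft_force: [0.8, 0.1, 0.1]
grip_width: 0.085
grasp_force: 0.0
```

move_arm(moves=[[[0.036, -0.044, 0, 0, 100], [0.072, -0.088, 0, 0, 100], [0.098, -0.132, 0, 0, 100], [0.098, -0.132, 0, 0, 100], [0.098, -0.132, 0, 0, 100]]])

```text
clock: 1.98
eef_pos: [0.6074, -0.0949, 0.2304]
tool_rot: [0.186, 0.982, 0.0, -0.001]
ft_force: [0.1, 0.6, 0.5]
grip_width: 0.0852
grasp_force: 0.0
```

```bash
python3 - <<'E'
from h import *
c,o=snap('wrist','w1'); print(o['eef_pos'],o['tool_rot'],o['joint_pos'],c['camera_matrix'],c['hand_eye'])
a=cv2.imread('pics/w1.png');cv2.imwrite('pics/w1b.png',cv2.resize(a,(800,600),interpolation=3))
E
```

```text
[ 0.60741532 -0.09490968  0.23041936] [ 1.86434176e-01  9.82466867e-01  1.62537857e-04 -1.06191387e-03] [-1.55192709e-01  4.77247333e-01  3.45306298e-01  1.44096750e+00
  3.93575664e-04  2.19869954e-01] [[297.31863964   0.         252.91611938]
 [  0.         297.31863964 191.10143573]
 [  0.           0.           1.        ]] [[-1.83011640e-04  9.57534738e-01  2.88317867e-01  7.33991010e-02]
 [ 9.99999970e-01  1.28689791e-04  2.07363802e-04  6.73858890e-04]
 [ 1.61454478e-04  2.88317897e-01 -9.57534733e-01 -1.43272278e-01]
 [ 0.00000000e+00  0.00000000e+00  0.00000000e+00  1.00000000e+00]]
```

View pics/w1b.png

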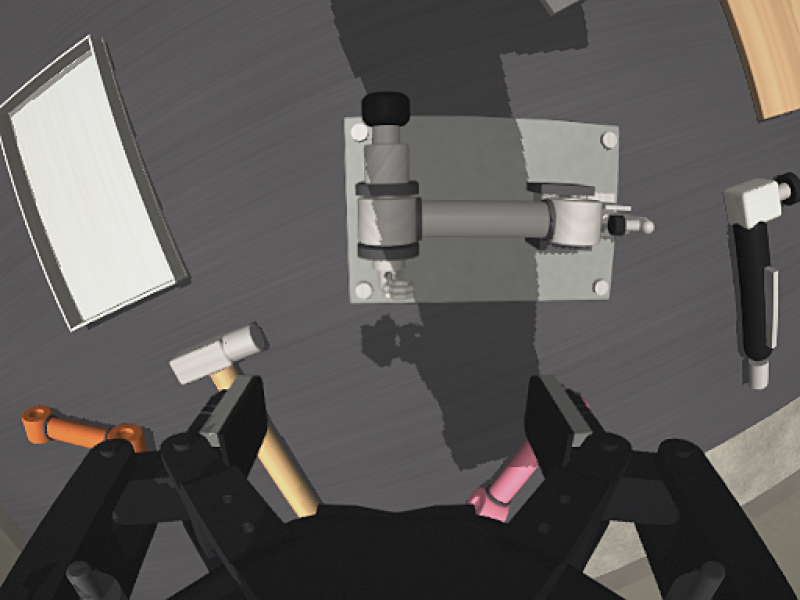

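The wrist view (800 px scale) shows the knob at (386,108), eye a at (389,221), eye b at (577,220) and the clip loop at (399,289).

```bash
cat >> h.py <<'E'
def wback(d,uv,z):
    uv=np.atleast_2d(uv).astype(float);K=np.array(d['camera_matrix']);v=(uv-K[:2,2])/K[0,0];th=np.linalg.norm(v,axis=1,keepdims=True)
    s=np.sin(th)/th; r=np.c_[v[:,:1]*s,-v[:,1:]*s,-np.cos(th)]; H=np.array(d['hand_eye']);T=R.from_quat(d['q'])
    e=np.array(d['p'])+T.apply(H[:3,3]); r=T.apply(r@H[:3,:3].T); return e+r*((z-e[2])/r[:,2])[:,None]
E
python3 - <<'E'
from h import *
d=load('w1');s=.64
P=lambda uv,z:wback(d,np.atleast_2d(uv)*s,z)[:,:2]
k,a,b,c=P([386,108],.064)[0],P([389,221],.068)[0],P([577,220],.068)[0],P([399,289],.107)[0]
pc=P([[346,118],[619,126],[609,300],[351,303]],.012)
print(k,a,b,c); print(pc)
ang=lambda v:np.arctan2(v[1],v[0])
print('yaw ab',ang(b-a)-np.pi/2,np.linalg.norm(b-a),'knob-a',ang(a-k),np.linalg.norm(a-k),[ang(pc[3]-pc[0]),ang(pc[2]-pc[1]),ang(pc[1]-pc[0])-np.pi/2,ang(pc[2]-pc[3])-np.pi/2])
y=-.374;x=np.array([np.cos(y),np.sin(y)]);yy=np.array([-x[1],x[0]])
print('bore est',k+.073*x,a,b-.13*yy,c-.037*x-.006*yy)
t=load('top0'); print('top',back(t,[[264.5,199],[224.5,182.5]],.07))
E
```

```text
[ 0.50266869 -0.05945238] [ 0.57339396 -0.08525221] [0.61791298 0.03732497] [ 0.60909089 -0.09247064]
[[ 0.49209338 -0.08933883]
 [ 0.5695452   0.1192546 ]
 [ 0.71007032  0.06668643]
 [ 0.63046735 -0.1421926 ]]
yaw ab -0.34837825928335064 0.13041130345320584 knob-a -0.34978904045202713 0.07528408821544708 [np.float64(-0.36486142348862377), np.float64(-0.3579671602650239), np.float64(-0.35552743235177164), np.float64(-0.36410437354268166)]
bore est [ 0.57062245 -0.08612234] [ 0.57339396 -0.08525221] [ 0.57041854 -0.08368858] [ 0.57245652 -0.08453824]
top [[ 0.57385026 -0.08963796  0.07      ]
 [ 0.62165512  0.03270625  0.07      ]]
```

Yaw is about -0.36 rad, the bore is near (0.5715,-0.0855) and the loop near (0.609,-0.093). They agree with each other. I'm descending on the clip.

move_arm(moves=[[[0.001, 0.002, -0.04, 1, 100], [0.001, 0.002, -0.08, 1, 100], [0.001, 0.002, -0.115, 1, 70], [0.001, 0.002, -0.138, 1, 60], [0.001, 0.002, -0.138, 1, 50]]])

```text
clock: 2.65
eef_pos: [0.6068, -0.0912, 0.0916]
tool_rot: [0.177, 0.984, -0.0, -0.002]
ft_force: [-0.4, 0.5, -0.2]
grip_width: 0.0426
grasp_force: 0.0
```

move_arm(moves=[[[0, 0, 0, 0, 30], [0, 0, 0, 0, 15], [0, 0, 0, 0, 0], [0, 0, 0, 0, 0], [0, 0, 0, 0, 0]]])

```text
clock: 3.28
eef_pos: [0.6098, -0.0928, 0.094]
tool_rot: [0.178, 0.984, 0.0, 0.001]
ft_force: [0.6, 1.3, 2.8]
grip_width: 0.0166
grasp_force: 58.7
```

move_arm(moves=[[[0, 0, 0.008, 0, 0], [0, 0, 0.018, 0, 0], [0, 0, 0.03, 0, 0], [0, 0, 0.045, 0, 0], [0, 0, 0.06, 0, 0]]])

```text
clock: 3.9
eef_pos: [0.6091, -0.0938, 0.1551]
tool_rot: [0.178, 0.984, -0.001, 0.001]
ft_force: [0.3, 0.7, -0.1]
grip_width: 0.0164
grasp_force: 59.1
```

```bash
python3 - <<'E'
from h import *
c,o=snap('wrist','w2'); print(o['eef_pos'],o['grip_width'],o['grasp_force'],o['ft_force'])
a=cv2.imread('pics/w2.png');cv2.imwrite('pics/w2b.png',a[100:384,120:400])
E
```

```text
[ 0.60912142 -0.09377     0.15511911] 0.016385564086004528 59.135942459106445 [ 0.25617831  0.69797062 -0.13708321]
```

View pics/w2b.png

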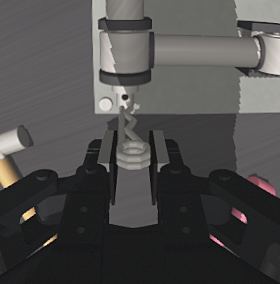

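The crop shows the clip held in the pads at (135,150), with its leg clear of the pin nose. I'm carrying it to the tray.

move_arm(moves=[[[-0.03, -0.04, 0.01, 0, 0], [-0.06, -0.08, 0.01, 0, 0], [-0.09, -0.12, 0.01, 0, 0], [-0.12, -0.16, 0.01, 0, 0], [-0.15, -0.2, 0, 0, 0]]])

```text
clock: 4.58
eef_pos: [0.4586, -0.295, 0.1548]
tool_rot: [0.178, 0.984, -0.001, 0.001]
ft_force: [0.5, -1.1, -1.0]
grip_width: 0.0163
grasp_force: 59.2
```

move_arm(moves=[[[-0.025, -0.042, -0.02, 0, 0], [-0.025, -0.042, -0.05, 0, 0], [-0.025, -0.042, -0.08, 0, 0], [-0.025, -0.042, -0.09, 0, 0], [-0.025, -0.042, -0.09, 0, 0]]])

```text
clock: 5.2
eef_pos: [0.4339, -0.335, 0.0633]
tool_rot: [0.178, 0.984, 0.0, -0.0]
ft_force: [0.2, -0.2, -0.0]
grip_width: 0.0162
grasp_force: 59.2
```

move_arm(moves=[[[0, 0, 0, 0, 30], [0, 0, 0, 0, 40], [0, 0, 0, 0, 50], [0, 0, 0.03, 0, 70], [0, 0, 0.09, 0, 100]]])

```text
clock: 5.82
eef_pos: [0.4323, -0.3337, 0.1518]
tool_rot: [0.178, 0.984, 0.001, -0.003]
ft_force: [1.1, -0.9, -0.1]
grip_width: 0.0757
grasp_force: 0.0
```

```bash
python3 - <<'E'
from h import *
c,o=snap('wrist','w3'); print(o['eef_pos'],o['grip_width'],o['grasp_force'],o['ft_force'])
a=cv2.imread('pics/w3.png')
c,o=snap('scene','s3');b=cv2.imread('pics/s3.png')
cv2.imwrite('pics/c3.png',np.hstack([cv2.resize(a,(400,300)),cv2.resize(b[120:285,60:280],(400,300),interpolation=3)]))
E
```

```text
[ 0.43228856 -0.33366222  0.15182854] 0.0757130410919027 0.0 [ 1.14064653 -0.89569484 -0.1382469 ]
```

View pics/c3.png

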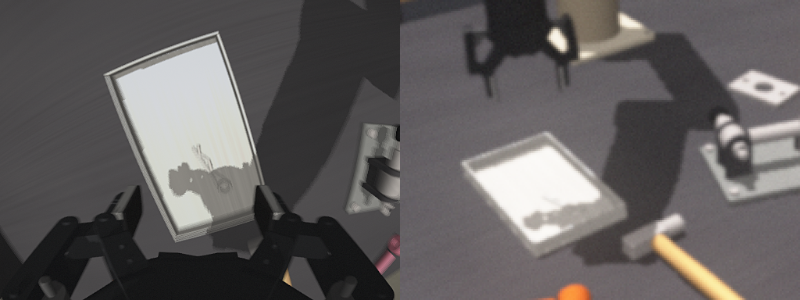

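The clip is lying in the tray at (215,170) in the left pane. Next is the knob at (0.503,-0.060).

move_arm(moves=[[[0.014, 0.055, 0, 0, 100], [0.028, 0.11, 0, 0, 100], [0.042, 0.165, 0, 0, 100], [0.056, 0.22, 0, 0, 100], [0.069, 0.275, 0, 0, 100]]])

```text
clock: 6.55
eef_pos: [0.5036, -0.0583, 0.1536]
tool_rot: [0.178, 0.984, -0.0, 0.001]
ft_force: [0.5, -0.4, 0.7]
grip_width: 0.0852
grasp_force: 0.0
```

move_arm(moves=[[[0, 0, -0.03, 0, 100], [0, 0, -0.06, 0, 100], [0, 0, -0.09, 0, 100], [0, 0, -0.109, 0, 100], [0, 0, -0.109, 0, 100]]])

```text
clock: 7.18
eef_pos: [0.5015, -0.0598, 0.0429]
tool_rot: [0.178, 0.984, -0.0, -0.002]
ft_force: [0.1, -0.0, 0.2]
grip_width: 0.0857
grasp_force: 0.0
```

move_arm(moves=[[[0, 0, 0, 0, 50], [0, 0, 0, 0, 10], [0, 0, 0, 0, 10], [0, 0, 0, 0, 10], [0, 0, 0, 0, 10]]])

```text
clock: 7.8
eef_pos: [0.5034, -0.0612, 0.0456]
tool_rot: [0.178, 0.984, -0.001, 0.001]
ft_force: [-2.5, -2.5, 5.8]
grip_width: 0.0296
grasp_force: 58.9
```

move_arm(moves=[[[-0.005, 0.002, 0, 0, 10], [-0.015, 0.0055, 0, 0, 10], [-0.028, 0.0105, 0, 0, 10], [-0.042, 0.016, 0, 0, 10], [-0.052, 0.0195, 0, 0, 10]]])

```text
clock: 8.43
eef_pos: [0.4534, -0.0423, 0.0456]
tool_rot: [0.178, 0.984, -0.002, 0.003]
ft_force: [3.6, -5.6, 0.7]
grip_width: 0.0297
grasp_force: 59.8
```

move_arm(moves=[[[-0.008, 0.003, 0, 0, 10], [-0.014, 0.0053, 0, 0, 10], [-0.016, 0.006, 0, 0, 10], [-0.017, 0.0064, 0, 0, 10], [-0.017, 0.0064, 0, 0, 10]]])

```text
clock: 9.05
eef_pos: [0.438, -0.0365, 0.0457]
tool_rot: [0.178, 0.984, -0.002, 0.004]
ft_force: [6.0, -6.7, -2.9]
grip_width: 0.0301
grasp_force: 59.7
```

move_arm(moves=[[[-0.001, 0.0004, 0, 0, 10], [-0.002, 0.0008, 0, 0, 10], [-0.003, 0.0012, 0, 0, 10], [-0.003, 0.0012, 0, 0, 10], [-0.003, 0.0012, 0, 0, 10]]])

```text
clock: 9.68
eef_pos: [0.438, -0.0365, 0.0458]
tool_rot: [0.178, 0.984, -0.003, 0.007]
ft_force: [13.2, -10.1, -11.7]
grip_width: 0.0291
grasp_force: 60.3
```

The pin is at its stop: 70 mm drawn, no further motion, and the force is rising. I'm releasing it, rising and turning to the link.

move_arm(moves=[[[0, 0, 0, 0, 60], [0, 0, 0, 0, 100], [0, 0, 0, 0, 100], [0, 0, 0.05, 0, 100], [0, 0, 0.11, 0, 100]]])

```text
clock: 10.3
eef_pos: [0.4294, -0.0326, 0.1544]
tool_rot: [0.177, 0.984, -0.0, -0.002]
ft_force: [1.8, -0.1, -0.0]
grip_width: 0.0855
grasp_force: 0.0
```

move_arm(moves=[[[0.032, 0.002, 0.02, 10, 100], [0.064, 0.004, 0.03, 20, 100], [0.096, 0.006, 0.03, 30, 100], [0.128, 0.008, 0.03, 40, 100], [0.159, 0.01, 0.03, 50, 100]]])

```text
clock: 10.92
eef_pos: [0.5906, -0.0225, 0.1841]
tool_rot: [-0.258, 0.966, 0.0, -0.0]
ft_force: [-0.1, -0.7, 0.5]
grip_width: 0.0857
grasp_force: 0.0
```

move_arm(moves=[[[0, 0, 0, 10, 100], [0, 0, 0, 20, 100], [0, 0, 0, 30, 100], [0, 0, 0, 40, 100], [0, 0, 0, 40, 100]]])

```text
clock: 11.55
eef_pos: [0.5897, -0.0227, 0.1841]
tool_rot: [-0.57, 0.822, 0.0, -0.0]
ft_force: [0.9, 0.3, -0.0]
grip_width: 0.085
grasp_force: 0.0
```

```bash
python3 - <<'E'
from h import *
c,o=snap('wrist','w4'); print(o['eef_pos'],o['tool_rot'],o['joint_pos'],o['grip_width'])
ty=R.from_quat(o['tool_rot']).apply([0,1,0]); print('tool y deg',np.degrees(np.arctan2(ty[1],ty[0])))
a=cv2.imread('pics/w4.png');cv2.imwrite('pics/w4b.png',cv2.resize(a,(800,600),interpolation=3))
E
```

```text
[ 0.589665   -0.0226623   0.18406773] [-5.69571972e-01  8.21941360e-01  3.12565744e-04 -2.68486123e-04] [-3.85046950e-02  4.42608494e-01  1.70477228e-01  1.29946989e+00
  1.77126214e-04 -1.25047490e+00] 0.08496875154425733
tool y deg 159.44077165093998
```

View pics/w4b.png

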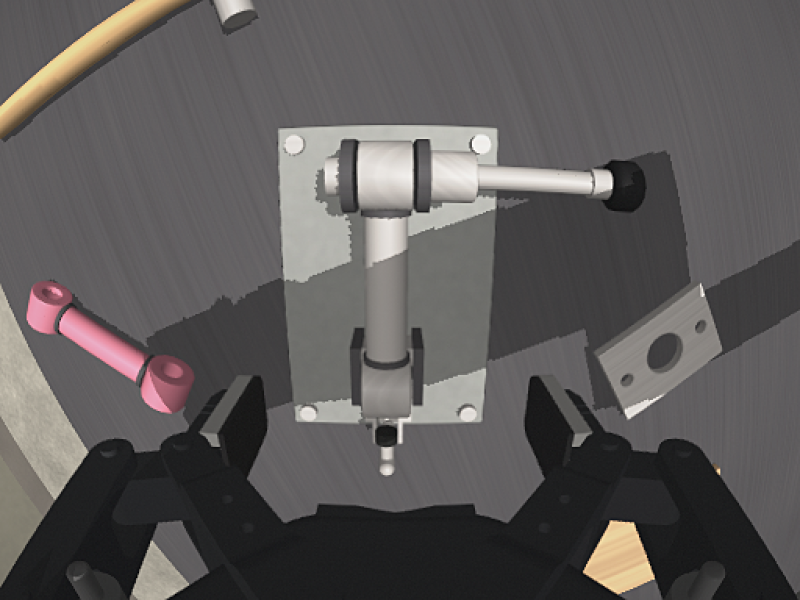

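The pin is fully withdrawn, with the knob at (625,185), and the link's centreline is at u≈387 against 395 for the hand. The model target (0.5944,-0.0247) gives the same 5 mm shift. I'm descending.

move_arm(moves=[[[0.005, -0.002, -0.04, 0, 100], [0.005, -0.002, -0.08, 0, 100], [0.005, -0.002, -0.12, 0, 100], [0.005, -0.002, -0.141, 0, 100], [0.005, -0.002, -0.141, 0, 100]]])

```text
clock: 12.22
eef_pos: [0.593, -0.0248, 0.0411]
tool_rot: [-0.569, 0.822, 0.002, -0.002]
ft_force: [-0.3, 0.8, -0.3]
grip_width: 0.0854
grasp_force: 0.0
```

move_arm(moves=[[[0, 0, 0, 0, 60], [0, 0, 0, 0, 5], [0, 0, 0, 0, 5], [0, 0, 0, 0, 5], [0, 0, 0, 0, 5]]])

```text
clock: 12.85
eef_pos: [0.5957, -0.0249, 0.0445]
tool_rot: [-0.57, 0.822, -0.001, 0.001]
ft_force: [-0.1, 0.7, 5.7]
grip_width: 0.0237
grasp_force: 58.7
```

move_arm(moves=[[[0, 0, 0.003, 0, 5], [0, 0, 0.008, 0, 5], [0, 0, 0.015, 0, 5], [0, 0, 0.025, 0, 5], [0, 0, 0.035, 0, 5]]])

```text
clock: 13.48
eef_pos: [0.5952, -0.025, 0.0791]
tool_rot: [-0.57, 0.821, -0.0, 0.0]
ft_force: [0.2, 0.3, -5.8]
grip_width: 0.0232
grasp_force: 59.0
```

move_arm(moves=[[[0, 0, 0.025, 0, 5], [0, 0, 0.055, 0, 5], [0, 0, 0.075, 0, 5], [-0.012, 0.035, 0.08, -8, 5], [-0.024, 0.075, 0.08, -17, 5]]])

```text
clock: 14.1
eef_pos: [0.5716, 0.0502, 0.16]
tool_rot: [-0.439, 0.898, -0.0, 0.001]
ft_force: [0.3, 1.0, -5.7]
grip_width: 0.0229
grasp_force: 59.5
```

move_arm(moves=[[[-0.016, 0.05, 0, -9, 5], [-0.032, 0.1, 0, -18, 5], [-0.048, 0.15, 0, -27, 5], [-0.064, 0.2, 0, -36, 5], [-0.078, 0.25, 0, -45, 5]]])

```text
clock: 14.72
eef_pos: [0.4924, 0.3016, 0.1593]
tool_rot: [-0.063, 0.998, 0.0, 0.001]
ft_force: [0.2, -0.5, -5.1]
grip_width: 0.0235
grasp_force: 59.5
```

move_arm(moves=[[[-0.012, 0.04, 0, -7, 5], [-0.02, 0.0625, 0, -7, 5], [-0.02, 0.0625, -0.03, -7, 5], [-0.02, 0.0625, -0.05, -7, 5], [-0.02, 0.0625, -0.05, -7, 5]]])

```text
clock: 15.35
eef_pos: [0.4716, 0.3617, 0.1069]
tool_rot: [-0.005, 1.0, -0.001, -0.002]
ft_force: [0.4, 0.2, -6.0]
grip_width: 0.0237
grasp_force: 59.6
```

```bash
python3 - <<'E'
from h import *
c,o=snap('wrist','w5'); print(o['eef_pos'],o['tool_rot'],o['grip_width'],o['grasp_force'],o['ft_torque'])
b=cv2.imread('pics/w5.png')
c,o=snap('scene','s5');a=cv2.imread('pics/s5.png')
cv2.imwrite('pics/c5.png',np.hstack([cv2.resize(b,(400,300)),cv2.resize(a[70:220,230:430],(400,300),interpolation=3)]))
E
```

```text
[0.47160876 0.36166385 0.10685953] [-0.0048278   0.99998604 -0.00131807 -0.00169722] 0.02367197926573296 59.55997288227081 [-0.0073962   0.00547586  0.01721432]
```

View pics/c5.png

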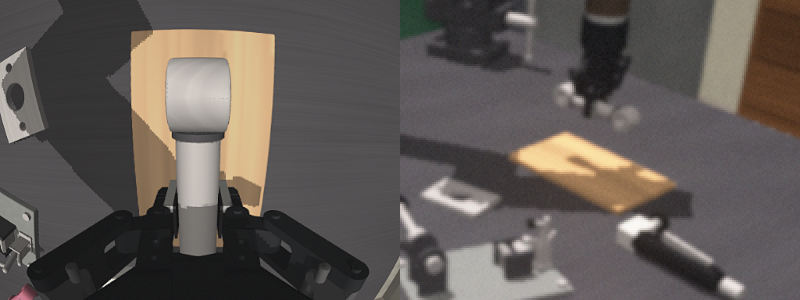

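The link is level and centred over the board. I'm lowering it gently.

move_arm(moves=[[[0, 0, -0.03, 0, 5], [0, 0, -0.06, 0, 5], [0, 0, -0.08, 0, 5], [0, 0, -0.088, 0, 5], [0, 0, -0.09, 0, 5]]])

```text
clock: 16.08
eef_pos: [0.4738, 0.363, 0.0192]
tool_rot: [-0.005, 1.0, 0.0, 0.001]
ft_force: [0.4, -0.8, -5.1]
grip_width: 0.023
grasp_force: 59.7
```

move_arm(moves=[[[0, 0, -0.001, 0, 5], [0, 0, -0.002, 0, 5], [0, 0, -0.003, 0, 5], [0, 0, -0.004, 0, 5], [0, 0, -0.004, 0, 5]]])

```text
clock: 16.7
eef_pos: [0.473, 0.3625, 0.0142]
tool_rot: [-0.005, 1.0, -0.0, -0.0]
ft_force: [0.5, 0.2, -4.3]
grip_width: 0.0236
grasp_force: 59.7
```

move_arm(moves=[[[0, 0, -0.0005, 0, 5], [0, 0, -0.001, 0, 5], [0, 0, -0.0015, 0, 5], [0, 0, -0.0015, 0, 5], [0, 0, -0.0015, 0, 5]]])

```text
clock: 17.32
eef_pos: [0.473, 0.3626, 0.0128]
tool_rot: [-0.005, 1.0, -0.0, -0.0]
ft_force: [0.2, -0.4, -5.4]
grip_width: 0.0231
grasp_force: 59.7
```

move_arm(moves=[[[0, 0, -0.0005, 0, 5], [0, 0, -0.001, 0, 5], [0, 0, -0.0015, 0, 5], [0, 0, -0.0015, 0, 5], [0, 0, -0.0015, 0, 5]]])

```text
clock: 17.95
eef_pos: [0.4732, 0.3627, 0.0123]
tool_rot: [-0.005, 1.0, 0.0, 0.0]
ft_force: [-3.1, -2.3, 6.0]
grip_width: 0.0233
grasp_force: 60.8
```

Contact: the force went from -5.4 to +6 N. I'm opening in place, then rising.

move_arm(moves=[[[0, 0, 0.0005, 0, 40], [0, 0, 0.001, 0, 70], [0, 0, 0.001, 0, 100], [0, 0, 0.001, 0, 100], [0, 0, 0.01, 0, 100]]])

```text
clock: 18.58
eef_pos: [0.4724, 0.3621, 0.0207]
tool_rot: [-0.005, 1.0, -0.001, -0.001]
ft_force: [-0.3, 0.3, 0.1]
grip_width: 0.0854
grasp_force: 0.0
```

move_arm(moves=[[[0, 0, 0.03, 0, 100], [0, 0, 0.08, 0, 100], [0, 0, 0.14, 0, 100], [-0.05, -0.03, 0.17, 0, 100], [-0.1, -0.06, 0.17, 0, 100]]])

```text
clock: 19.2
eef_pos: [0.3742, 0.3037, 0.1949]
tool_rot: [-0.005, 1.0, 0.003, 0.003]
ft_force: [0.5, -0.7, 0.6]
grip_width: 0.0855
grasp_force: 0.0
```

```bash
python3 - <<'E'
from h import *
c,o=snap('wrist','w6'); b=cv2.imread('pics/w6.png'); print(o['eef_pos'],o['ft_force'])
c,o=snap('scene','s6');a=cv2.imread('pics/s6.png')
cv2.imwrite('pics/c6.png',np.hstack([cv2.resize(b,(300,225)),cv2.resize(a[90:315,60:420],(500,312),interpolation=3)[:225]]) if 0 else np.hstack([cv2.resize(b,(400,300)),cv2.resize(a[90:315,80:400],(400,300),interpolation=3)]))
E
```

```text
[0.37420275 0.30365287 0.19490527] [ 0.5013013  -0.66685177  0.62308162]
```

View pics/c6.png

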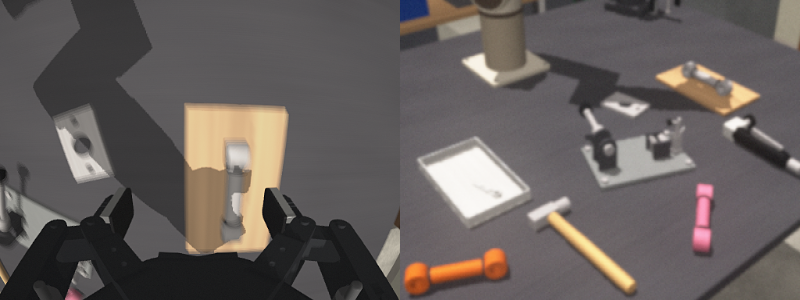

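The link lies flat on the board, the clip is in the tray (490,190), the pin is drawn back and nothing else has moved. I'm handing in.

```bash
python3 -c "
from workcell import job
print(job.job_done())"
```

```text
the job is handed in; nothing more can be done
None
```

I handed the job in at about 19 s: the clip is in the tray, the pin is drawn back to its stop, and the link lies flat on the board; the hammer, flange plate and grinder look undisturbed in the final picture.

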